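# Seat a camera body in the repair holder and ease the sprung jaw onto it

## Task

Slide the camera body that lies on the repair holder along its bed, away from the robot, until its flat bottom plate lies square against the back stop. Then free the black ball handle from the notch that holds the sprung jaw open and let the jaw come forward slowly under control - never let it snap - until it clamps the camera against the fixed jaw. Leave the handle standing in the long slot, and do not disturb the tools lying around.

Things in the scene. Friction and masses are not known exactly. Their poses are not given: they have to be found in the camera images.
- holder: camera repair holder, a fixed bench fixture: smooth grey bed x -85 to +97, y -170 to +170 mm on feet, bed surface 22 mm above the table. Origin on the table under the bed; +x points away from the robot to the back stop, +y (left) to the fixed jaw, z up. 'Holder x, y, z' below are in this frame, z from the table
- stop_face (a point): foot of the back stop's rubber face, at its middle, at bed height: holder (+80, +58, +22) mm. The stop is a grey bar along y from y = 0 to +116 mm, 26 mm high above the bed; its face looks to -x, to the robot
- fixed_face (a point): middle of the fixed jaw's rubber face: holder (+46, +146, +38) mm, looking to -y. The fixed jaw is a grey block, x = +16 to +76 mm, 30 mm high above the bed
- gate (a point): root of the notch in the steel gate plate: holder (+31, -135, +66) mm, on the plate's top. The plate covers the spring housing, a grey box at x = +10 to +82, y = -158 to -68 mm. Its J-shaped slot is a long slot along y (at x = +46 to +50) with a side notch at the rear (-y) end, towards -x (the robot), in which the handle leans at the start
- camera: 35 mm film camera body, no lens, on its back on the bed, mount up; origin mid-underside. +x: flat bottom plate at x = 50 mm, facing the stop. -x, facing the robot: top plate at -28 with dials (to x = -36, y = -71 to -31 and +46 to +66, 6 to 26 high) either side of the prism (to x = -50, y +-27, 44 high). 146 mm in y, 32 high, mount ring 45; 0.5 to 0.78 kg; slides. Home: origin at holder x = +30 mm
- jaw (a joint): slide of the sprung jaw along holder +y, m: 0 = held open by the notch; grows as it closes; it can be drawn back to -0.010 and runs out at 0.052. It clamps the camera against the fixed jaw at 0.042. A hidden spring pushes it to +y with 14 N at 0, 10 N at 0.042; moving mass 0.66 kg with little damping: let go, it snaps
- jaw_face (a point): middle of the sprung jaw's rubber face (52 mm in x, 24 mm high), looking to +y; holder (+46, -42, +38) mm while the jaw is held open. Jaw block 60 mm in x, 16 mm thick in y, 30 mm high above the bed
- handle (a joint): swing of the ball handle, rad, on the jaw about an axis along holder y at x = +46, z = +36 mm: 0 = leaning 0.5 rad to the robot in the notch, grows as it swings away from the robot to 0.58, about upright in the long slot. Swings freely; its weight keeps it at either end. The notch is hooked: draw the handle back (-y) 3 to 5 mm to swing it out; past about 0.3 the jaw can run forward
- knob (a point): centre of the black ball, 26 mm diameter, on the handle's 8 mm stem, 88 mm from the swing axis. Holder (+4, -135, +113) mm in the notch, (+53, -135, +124) mm when swung out; moves along y with the jaw. It can be hooked or pinched from above
- torch: black inspection torch lying at the right edge of the table, 50 mm thick, 138 mm long; leave it alone. Origin at the middle of its underside
- flask: conical solvent flask with a maroon cap, 84 mm wide, 108 mm tall, standing right of the holder; leave it alone. Origin at the middle of its underside
- blower: dark green rubber air blower, 50 mm thick, 142 mm long, lying at the right edge of the table; leave it alone. Origin at the middle of its underside
- pliers: small dark snap-ring pliers, 81 x 38 x 11 mm, lying left of the holder; leave it alone. Origin at the middle of its underside
- driver: thin precision screwdriver, 17 mm thick, 142 mm long, lying right of the holder; leave it alone. Origin at the middle of its underside
- brush: thin brush with a dark red handle, 149 mm long, lying right of the holder; leave it alone. Origin at the middle of its underside
- marker: white paint marker, 20 mm thick, 142 mm long, lying left of the holder; leave it alone. Origin at the middle of its underside

How it is judged:
By the outcome, as a careful person would: the job done as asked, in the order asked, and still so for the second after the job is handed in, with the robot touching nothing.
It also fails if it takes over 45 s, if anything falls off the work surface, if the arm or the gripper's body presses on something with over 40 N, if the wrist force passes 120 N, or if a joint passes its speed limit or range.

## Robot

A 7-joint arm with a two-finger parallel gripper is mounted at the origin on a cart in front of the work surface, level with it; the furniture and walls round the work are solid. World frame = base frame: x ahead of the robot, y to its left, z up, the work surface at z = 0. Lengths are in m, angles in rad, forces in N, time in s.
With the tool pointing down it reaches from about 0.4 to 0.85 m from the base axis. Payload 4.5 kg.
Tool frame: the origin (TCP) lies on the mounting face of the last link; the fingertips stand 166 mm ahead of it and the grasp point (between the pads) lies 147 mm ahead of it; z points along the fingers, y is the line along which they close (so a half turn about z gives the same grasp; the last joint's range is limited). The gripper opens to 88 mm and grips with 3 to 60 N. Pads are 18 mm wide; open, the fingers measure 123 mm over their backs; the gripper's body (75 mm by 187 mm) begins 45 mm behind the grasp point.
Start: joints at [0.034, 0.689, -0.195, 1.565, 0.157, 0.902, -0.215], TCP at [0.625, 0, 0.405] pointing down, gripper open.
Joint ranges: [-3.01, 3.01], [-0.46, 2.08], [-1.47, 1.51], [0.13, 2.56], [-1, 4.14], [0.04, 2.09], [-2.66, 2.66]. Speed limits (rad/s): [2.57, 2.57, 3.14, 3.14, 3.14, 3.14, 3.14].

## Interface

Orientations are given as a unit quaternion [x, y, z, w].
In Python, from plant import r, snapshot gives the robot as it stands. The module is installed in compiled form; this text tells all that it offers.
- The arm moves only by the tool move_arm, never from a script. Its argument "rows" is a list of rows, each a list of 5 numbers: the shift along the tool's x, y, z in m, then the turn about the tool's z in rad, then the finger opening in m, from 0 to 0.0881. In form: [[dx, dy, dz, spin, claw], ...]. A call has 1 to 10 rows; each row shifts and turns the commanded pose from where the row before left it, along the tool's axes as they then stand; what a row does not reach is not made up. A row lasts 1/12 s, in which the tool goes at most 41.7 mm and 7.16 degrees, less where a joint would pass 70% of its speed; a pose out of reach is approached as far as the arm can. A call with a gripper value outside its range is refused whole. The fingers move at their own pace and stop on an object; "newtons" is the grip in N (left out, the last holds). Time passes only in rows, so rows that do not move let the fingers close. It gives the time, the measured TCP pose, the force, the opening and the grip force at its end, in the units of the state.
- r.get_state(): the state, without advancing time (a new reading comes with each control period).
- snapshot(name): name is "scene" or "side" or "wrist"; returns a dict with "color" (420x560x3 uint8, red, green, blue), "depth" (420x560 float32, m along the optical axis (not along the pixel's ray), 0 where there is no reading), "mtx" (3x3 intrinsics, pixels), "eye" and "orientation" of the camera in the world. Camera axes: x right, y up, looking along -z (the intrinsics and any distortion apply to the point x, -y, -z); pixel columns grow to the right and rows downward; lengths in m; the calibration is good to about 2 mm. A picture is of the moment at which its call begins.
- r.finish_job(): hands the job in; it is judged then, once.
The state is a dict: "clock": time; "q": joint angles; "qd": joint speeds; "joint_torque": joint torques, N m; "tool_pos": TCP position; "eef_rot": TCP orientation; "contact_force": force on the tool from outside, world axes, zero at the start; "moment": the same for the moment, N m; "opening": opening from 0.0 (shut) to 1.0 (fully open); "finger_force": force on a finger pad.
Only numpy, scipy, OpenCV 4.12 (cv2) and the standard library are available. Lean on these libraries where they do the work, as an engineer would, in place of code of your own. Each camera call takes 0.05 s, during which the arm holds its last target. There are 200 camera calls.

## Working session

There is one attempt and no reset: what is moved stays moved. The work goes in short steps, Python scripts to look and compute and a tool call to move; the robot and the scene stay as the last step left them, time stands still between calls to the robot, and variables do not carry over. Pictures are saved under pics/ and viewed, at most 10 in all, crops included, and the job is handed in when it is done.

Besides the shell and the picture viewer there is one more tool, called after "Emit:" by a JSON object that holds its "op" and its "data". move_arm: Moves the arm, as the interface text tells. Its arguments: {"type":"object","properties":{"rows":{"type":"array"},"newtons":{"type":"number"}},"required":["rows"]}

```bash
mkdir -p pics; cat > h.py <<'E'
import numpy as np, cv2
from plant import r, snapshot
from scipy.spatial.transform import Rotation as R
def snap(n,tag):
    s=snapshot(n); cv2.imwrite(f'pics/{tag}.png',s['color'][:,:,::-1]); np.savez(f'pics/{tag}.npz',**{k:np.array(v) for k,v in s.items()}); return s
def rot(s):
    o=np.array(s['orientation']); return o if o.shape==(3,3) else R.from_quat(o).as_matrix()
def cloud(s):
    d=s['depth']; K=np.array(s['mtx']); v,u=np.mgrid[:420,:560]
    P=np.stack([(u-K[0,2])/K[0,0]*d,-(v-K[1,2])/K[1,1]*d,-d],-1)
    W=P@rot(s).T+np.array(s['eye']); W[d==0]=np.nan; return W
def ray(s,u,v,z):
    K=np.array(s['mtx']); d=rot(s)@np.array([(u-K[0,2])/K[0,0],-(v-K[1,2])/K[1,1],-1]); e=np.array(s['eye']); return e+d*(z-e[2])/d[2]
def pix(s,p):
    K=np.array(s['mtx']); c=rot(s).T@(np.array(p)-np.array(s['eye'])); return K[0,2]+K[0,0]*c[0]/-c[2],K[1,2]-K[1,1]*c[1]/-c[2]
E
python3 - <<'E'
from h import *
print({k:(np.round(v,3) if not isinstance(v,str) else v) for k,v in r.get_state().items()})
for n in ('scene','side','wrist'):
    s=snap(n,n+'0'); print(n,s['eye'],s['orientation'],s['mtx'])
a=cv2.imread('pics/scene0.png')
E
```

```text
{'clock': np.float64(0.0), 'q': array([ 0.034,  0.69 , -0.195,  1.566,  0.157,  0.903, -0.215]), 'qd': array([ 0.001, -0.002, -0.001, -0.001, -0.001, -0.001,  0.001]), 'joint_torque': array([ 0.0000e+00, -5.2757e+01, -1.2670e+00, -1.5343e+01, -5.3000e-02,
        7.0000e-03,  0.0000e+00]), 'tool_pos': array([ 0.625, -0.   ,  0.404]), 'eef_rot': array([ 0.707,  0.707, -0.001, -0.001]), 'contact_force': array([1.265, 0.611, 0.156]), 'moment': array([0.005, 0.014, 0.019]), 'finger_force': np.float64(0.0), 'opening': np.float64(0.999)}
scene [ 0.07773056 -0.54991529  0.56828872] [ 0.45654559 -0.14735254 -0.25045367  0.84090803] [[408.647822     0.         278.76366576]
 [  0.         408.647822   206.72731244]
 [  0.           0.           1.        ]]
side [0.39971711 1.02540604 0.52797901] [-0.03616573  0.54361906  0.83785758 -0.03413271] [[466.25250541   0.         273.97459785]
 [  0.         466.25250541 213.41182147]
 [  0.           0.           1.        ]]
wrist [0.62440583 0.06992598 0.38375167] [-1.38446479e-01  5.63143348e-04 -4.73090246e-04  9.90369644e-01] [[315.57998229   0.         282.17130668]
 [  0.         315.57998229 209.07404185]
 [  0.           0.           1.        ]]
```

View pics/scene0.png

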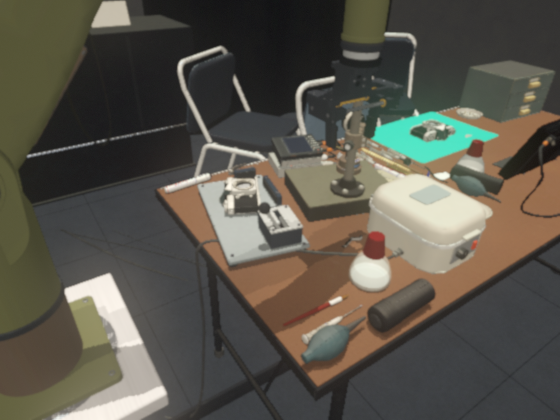

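View pics/wrist0.png

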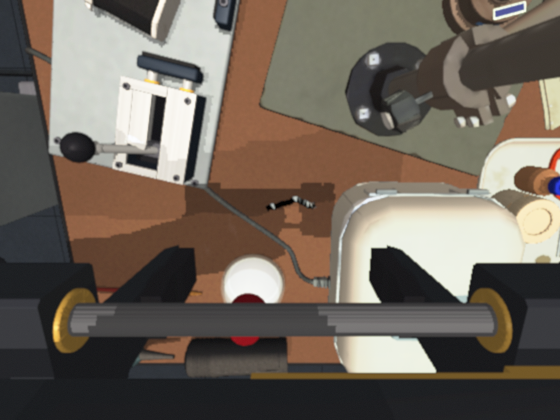

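The scene view shows the holder at about (255,215), with the camera body at (240,195) and the housing at (280,225). In the wrist view the knob is at (78,147) and the bed's rear edge runs (52,150)–(205,187). I'll fit the bed from depth.

```bash
python3 - <<'E'
from h import *
for n in('scene','side','wrist'):
    s=dict(np.load(f'pics/{n}0.npz')); W=cloud(s); c=s['color'].astype(int)
    sat=c.max(2)-c.min(2)
    m=(abs(W[...,2]-.022)<.006)&(sat<30)&(c.mean(2)>70)&(W[...,0]<0.85)&(W[...,0]>.2)
    m=cv2.morphologyEx(m.astype(np.uint8),cv2.MORPH_OPEN,np.ones((3,3)))
    k,l,st,ce=cv2.connectedComponentsWithStats(m)
    for i in range(1,k):
        if st[i,4]<300: continue
        p=W[l==i]; q=p[:,:2].astype(np.float32)
        print(n,st[i],np.median(p[:,2]).round(4),cv2.minAreaRect(q),cv2.boxPoints(cv2.minAreaRect(q)).round(3).tolist())
s=dict(np.load('pics/wrist0.npz'));W=cloud(s)
print('knob',W[147,78],W[140:155:5,70:90:5].round(3).tolist())
for uv in [(205,187),(52,150)]: print(ray(s,*uv,.022))
for uv in [(75,147)]: print(ray(s,*uv,.113))
E
```

```text
scene [ 198  181  111   83 3089] 0.0226 ((0.4824765920639038, 0.17613160610198975), (0.341269314289093, 0.18091942369937897), 76.88943481445312) [[0.35600000619888306, 0.029999999329447746], [0.5320000052452087, -0.010999999940395355], [0.609000027179718, 0.32199999690055847], [0.43299999833106995, 0.3630000054836273]]
scene [386 240  65  30 329] 0.0222 ((0.6937804818153381, -0.1597728729248047), (0.03947852551937103, 0.13963057100772858), 22.384923934936523) [[0.6489999890327454, -0.10300000011920929], [0.7020000219345093, -0.23199999332427979], [0.7390000224113464, -0.21699999272823334], [0.6850000023841858, -0.08799999952316284]]
side [ 206  235  131   92 3563] 0.0204 ((0.48463770747184753, 0.17990900576114655), (0.34089916944503784, 0.18116213381290436), 76.75199890136719) [[0.3569999933242798, 0.03500000014901161], [0.5339999794960022, -0.007000000216066837], [0.6119999885559082, 0.32499998807907104], [0.4359999895095825, 0.367000013589859]]
wrist [   49     0   191   189 16390] 0.0218 ((0.46864834427833557, 0.10873593389987946), (0.20095166563987732, 0.18262237310409546), 76.65
[... 231 characters left out ...]
8878936768, -0.11114516109228134), (0.022019727155566216, 0.07134337723255157), 79.98690032958984) [[0.5529999732971191, -0.11599999666213989], [0.6240000128746033, -0.12800000607967377], [0.6269999742507935, -0.10700000077486038], [0.5569999814033508, -0.09399999678134918]]
knob [0.45897852 0.04839168 0.12466704] [[[0.452, 0.054, 0.123], [0.456, 0.054, 0.122], [0.46, 0.054, 0.121], [0.461, 0.053, 0.117]], [[0.453, 0.05, 0.124], [0.457, 0.05, 0.124], [0.46, 0.05, 0.123], [0.462, 0.05, 0.121]], [[0.451, 0.046, 0.124], [0.457, 0.046, 0.126], [0.459, 0.046, 0.123], [0.462, 0.046, 0.121]]]
[ 0.5337546  -0.00632422  0.022     ]
[0.36336649 0.03654369 0.022     ]
[0.44899153 0.04742452 0.113     ]
```

View pics/side0.png

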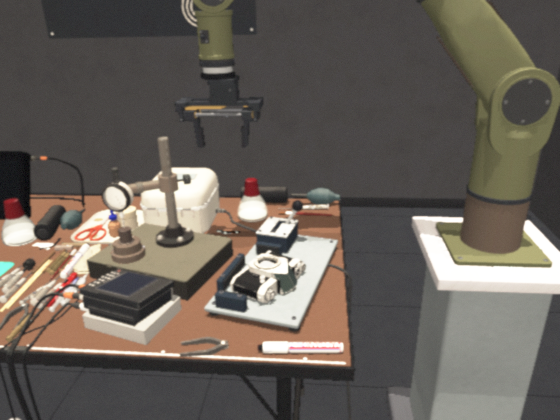

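Emit:
{"op": "move_arm", "data": {"rows": [[0, 0, 0, 0.12, 0.088], [0, 0, 0, 0.12, 0.088], [0, 0, 0, 0.12, 0.088], [0, 0, 0, 0.12, 0.088], [0, 0, 0, 0.12, 0.088], [0, 0, 0, 0.12, 0.088], [0, 0, 0, 0.12, 0.088], [0, 0, 0, 0.12, 0.088], [0, 0, 0, 0.12, 0.088], [0, 0, 0, 0.12, 0.088]]}}

```text
clock: 0.98
tool_pos: [0.6249, 0.0001, 0.4044]
eef_rot: [0.983, 0.182, -0.0, -0.0]
contact_force: [-0.2, 0.3, -0.0]
opening: 0.998
finger_force: 0.0
```

Emit:
{"op": "move_arm", "data": {"rows": [[0, 0, 0, 0.12, 0.088], [0, 0, 0, 0.12, 0.088], [0, 0, 0, 0.12, 0.088], [0, 0, 0, 0.12, 0.088], [0, 0, 0, 0.12, 0.088], [-0.03, -0.02, 0, 0, 0.088], [-0.03, -0.02, 0, 0, 0.088], [-0.03, -0.02, 0, 0, 0.088], [-0.03, -0.02, 0, 0, 0.088], [-0.03, -0.02, 0, 0, 0.088]]}}

```text
clock: 1.82
tool_pos: [0.5002, 0.1326, 0.4045]
eef_rot: [0.993, -0.114, -0.0, -0.0]
contact_force: [0.8, 0.8, -0.1]
opening: 1.0
finger_force: 0.0
```

Emit:
{"op": "move_arm", "data": {"rows": [[-0.03, -0.02, 0, 0, 0.088], [-0.03, -0.02, 0, 0, 0.088], [-0.03, -0.02, 0, 0, 0.088], [-0.03, -0.02, 0, 0, 0.088], [-0.015, -0.01, 0, 0, 0.088], [0, 0, 0, 0, 0.088], [0, 0, 0, 0, 0.088]]}}

```text
clock: 2.4
tool_pos: [0.3901, 0.2505, 0.4047]
eef_rot: [0.994, -0.113, 0.0, 0.0]
contact_force: [0.6, -1.3, -0.1]
opening: 0.996
finger_force: 0.0
```

```bash
cat >> h.py <<'E'
O=np.array([.477,.179]); C,S=np.cos(.231),np.sin(.231)
def hol(p): p=np.asarray(p); d=p[...,:2]-O; return np.stack([C*d[...,0]-S*d[...,1],S*d[...,0]+C*d[...,1],p[...,2]],-1)*1000
def wor(h): h=np.asarray(h)/1000; return np.array([O[0]+C*h[0]+S*h[1],O[1]-S*h[0]+C*h[1],h[2]])
def state():
    s=r.get_state(); z=R.from_quat(s['eef_rot']).as_matrix()
    print('t',s['clock'],'tcp hol',hol(s['tool_pos']).round(1),'tool x yaw rel deg',(np.degrees(np.arctan2(z[1,0],z[0,0]))+13.24).round(2),'zdir',z[:,2].round(3),'F',s['contact_force'].round(1),'open',s['opening'],'ff',s['finger_force'])
E
python3 - <<'E'
from h import *
state(); s=snap('wrist','w1'); W=hol(cloud(s))
m=(abs(W[...,2]-22)<5)
print(np.nanpercentile(W[...,2],50))
for h in [(80,0,48),(80,116,48),(46,146,38),(46,-42,38),(4,-135,113),(30,73,54)]: print(h,np.round(pix(s,wor(h)),1))
E
```

```text
t 2.4 tcp hol [-100.9   49.7  404.7] tool x yaw rel deg 0.27 zdir [ 0. -0. -1.] F [ 0.6 -1.3 -0.1] open 0.9957576815708478 ff 0.0
21.296150135272086
(80, 0, 48) [335.8  -4.1]
(80, 116, 48) [211.   -4.6]
(46, 146, 38) [184.9  38.5]
(46, -42, 38) [374.9  39.2]
(4, -135, 113) [513.5  75.1]
(30, 73, 54) [257.7  53.3]
```

View pics/w1.png

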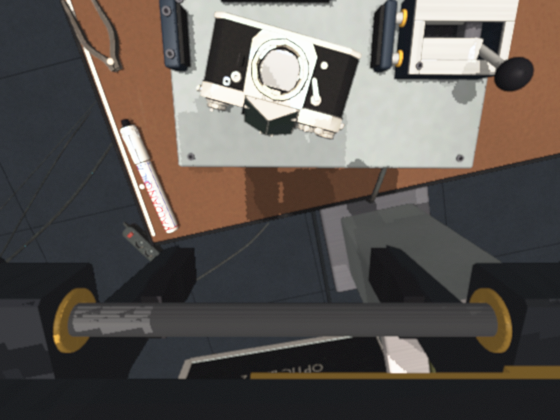

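```bash
python3 - <<'E'
from h import *
s=dict(np.load('pics/w1.npz')); W=hol(cloud(s))
print('ring',hol(ray(s,281,70,.067)))
print('bottom corners',hol(ray(s,217,15,.054)),hol(ray(s,357,53,.054)))
print('knob',hol(ray(s,514,74,.113)), 'bed corners',hol(ray(s,180,166,.022)),hol(ray(s,475,167,.022)))
m=(W[...,2]>42)&(W[...,2]<75)&(W[...,1]>-40)&(W[...,1]<128)&(W[...,0]<78)
rc=cv2.minAreaRect(W[m][:,:2].astype(np.float32)); print(rc,cv2.boxPoints(rc))
m&=W[...,2]<58
k,l,st,ce=cv2.connectedComponentsWithStats(m.astype(np.uint8)); i=1+st[1:,4].argmax(); q=W[l==i]
print(len(q),np.median(q[:,2]))
for y in range(-40,130,10):
    b=q[abs(q[:,1]-y)<3]
    if len(b)>3: print(y,b[:,0].min().round(1),b[:,0].max().round(1))
E
```

```text
ring [13.52466444 50.69874121 67.        ]
bottom corners [ 62.20472769 110.16458443  54.        ] [ 30.55299873 -21.73052513  54.        ]
knob [   4.82739856 -135.19219229  113.        ] bed corners [-82.58598925 166.76289331  22.        ] [ -82.56665779 -172.48596521   22.        ]
((5.125804901123047, 52.874183654785156), (147.6703643798828, 91.77943420410156), 75.6978530883789) [[-57.581528   -7.3362045]
 [ 31.35334   -30.008965 ]
 [ 67.83314   113.08457  ]
 [-21.10173   135.75732  ]]
8243 53.311945062859856
-20 -8.5 33.1
-10 -44.2 36.0
0 -50.4 38.4
10 -48.3 40.9
20 -43.3 43.5
30 -41.2 46.9
40 -39.0 49.4
50 -39.3 51.8
60 -39.4 54.3
70 -38.3 56.8
80 -30.3 59.2
90 -25.6 61.7
100 -16.1 64.2
110 -21.5 67.0
120 -22.5 47.0
```

The camera is yawed about −14°, with its origin near holder (1, 57). I'll lower the open fingers behind the dials, one finger each side of the prism, and push square.

Emit:
{"op": "move_arm", "data": {"rows": [[0.029, -0.007, 0, 0.005, 0.088], [0, 0, 0.035, 0, 0.088], [0, 0, 0.035, 0, 0.088], [0, 0, 0.035, 0, 0.088], [0, 0, 0.035, 0, 0.088], [0, 0, 0.03, 0, 0.088], [0, 0, 0.02, 0, 0.088], [0, 0, 0.012, 0, 0.088], [0, 0, 0.007, 0, 0.088], [0, 0, 0, 0, 0.088]]}}

```text
clock: 3.28
tool_pos: [0.4214, 0.2485, 0.1945]
eef_rot: [0.993, -0.118, -0.0, 0.001]
contact_force: [-0.5, -0.6, -0.3]
opening: 0.996
finger_force: 0.0
```

```bash
python3 -c "
from h import *
state()"
```

```text
t 3.2833 tcp hol [-70.   54.9 194.5] tool x yaw rel deg -0.35 zdir [-0.001 -0.002 -1.   ] F [-0.5 -0.6 -0.3] open 0.9961060139474969 ff 0.0
```

Emit:
{"op": "move_arm", "data": {"rows": [[0.004, -0.002, 0, -0.005, 0.088], [0.005, 0, 0, 0, 0.088], [0.005, 0, 0, 0, 0.088], [0.005, 0, 0, 0, 0.088], [0.005, 0, 0, 0, 0.088], [0.005, 0, 0, 0, 0.088], [0.005, 0, 0, 0, 0.088], [0.005, 0, 0, 0, 0.088], [0.004, 0, 0, 0, 0.088], [0.003, 0, 0, 0, 0.088]]}}

```text
clock: 4.12
tool_pos: [0.466, 0.2412, 0.1957]
eef_rot: [0.993, -0.114, -0.0, 0.0]
contact_force: [-4.9, 0.1, 3.3]
opening: 0.998
finger_force: 2.7
```

```bash
python3 - <<'E'
from h import *
state(); s=snap('wrist','w2')
E
```

```text
t 4.1167 tcp hol [-24.9  58.1 195.7] tool x yaw rel deg 0.11 zdir [-0. -0. -1.] F [-4.9  0.1  3.3] open 0.9983996106301168 ff 2.664775103330612
```

View pics/w2.png

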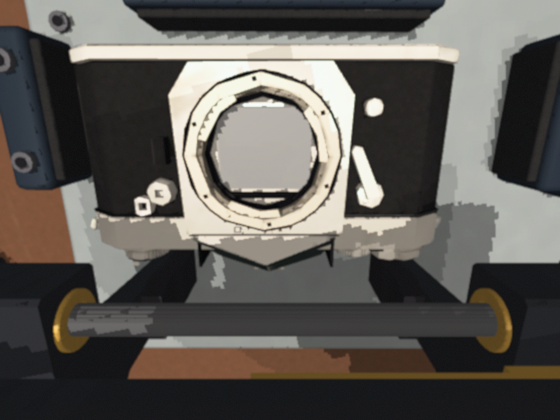

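The camera is now nearly square: its bottom plate edge runs (72,50)–(458,52), short of the stop at row 30, with a gap to the fixed jaw on the left. I'll continue slowly until it meets the stop.

Emit:
{"op": "move_arm", "data": {"rows": [[0.003, 0, 0, 0, 0.088], [0.003, 0, 0, 0, 0.088], [0.002, 0, 0, 0, 0.088], [0.0015, 0, 0, 0, 0.088], [0.001, 0, 0, 0, 0.088], [0, 0, 0, 0, 0.088]]}}

```text
clock: 4.67
tool_pos: [0.4761, 0.2399, 0.1957]
eef_rot: [0.994, -0.114, 0.0, -0.001]
contact_force: [-4.0, 2.6, 0.9]
opening: 0.999
finger_force: 2.1
```

```bash
python3 -c "
from h import *
state()"
```

```text
t 4.6667 tcp hol [-14.8  59.1 195.7] tool x yaw rel deg 0.17 zdir [ 0.     0.001 -1.   ] F [-4.   2.6  0.9] open 0.9985945084247559 ff 2.116483189165592
```

Emit:
{"op": "move_arm", "data": {"rows": [[0.001, 0, 0, 0, 0.088], [0.001, 0, 0, 0, 0.088], [0.001, 0, 0, 0, 0.088]]}}

```text
clock: 4.92
tool_pos: [0.477, 0.2398, 0.1957]
eef_rot: [0.994, -0.114, -0.003, -0.001]
contact_force: [-9.9, 4.6, 7.5]
opening: 1.001
finger_force: 5.4
```

Emit:
{"op": "move_arm", "data": {"rows": [[0.001, 0, 0, 0, 0.088], [0, 0, 0, 0, 0.088]]}}

```text
clock: 5.08
tool_pos: [0.4773, 0.2398, 0.1957]
eef_rot: [0.994, -0.113, -0.003, -0.001]
contact_force: [-9.6, 4.3, 6.6]
opening: 0.998
finger_force: 5.4
```

```bash
python3 -c "
from h import *
state(); snap('wrist','w3')"
```

```text
t 5.0833 tcp hol [-13.6  59.3 195.7] tool x yaw rel deg 0.21 zdir [-0.007  0.002 -1.   ] F [-9.6  4.3  6.6] open 0.9975946572270195 ff 5.436981171369553
```

View pics/w3.png

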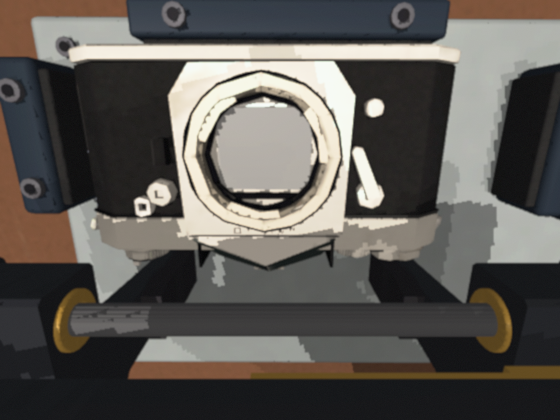

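The plate now touches the stop along the whole stop edge (row ~42), and contact force is building. I'll press briefly to seat it, then back off, lift, and go above the knob.

Emit:
{"op": "move_arm", "data": {"rows": [[0.001, 0, 0, 0, 0.088], [0.001, 0, 0, 0, 0.088], [0.001, 0, 0, 0, 0.088], [0, 0, 0, 0, 0.088], [-0.005, 0, 0, 0, 0.088], [-0.01, 0, 0, 0, 0.088], [-0.02, 0, 0, 0, 0.088], [-0.015, 0, 0, 0, 0.088], [0, 0, 0, 0, 0.088]]}}

```text
clock: 5.88
tool_pos: [0.4323, 0.2496, 0.1958]
eef_rot: [0.994, -0.113, -0.0, -0.0]
contact_force: [-0.4, 0.2, -0.1]
opening: 0.995
finger_force: 0.0
```

Emit:
{"op": "move_arm", "data": {"rows": [[0, 0, -0.035, 0, 0.088], [0, 0, -0.04, 0, 0.088], [0, 0, -0.04, 0, 0.088], [0, 0, -0.04, 0, 0.088], [0.01, 0.035, 0, 0, 0.088], [0.01, 0.035, 0, 0, 0.088], [0.01, 0.035, 0, 0, 0.088], [0.01, 0.035, 0, 0, 0.088], [0.01, 0.035, 0, 0, 0.088], [0, 0, 0, 0, 0.088]]}}

```text
clock: 6.72
tool_pos: [0.4444, 0.0584, 0.3518]
eef_rot: [0.993, -0.122, 0.003, 0.002]
contact_force: [0.3, 0.4, 0.8]
opening: 1.0
finger_force: 0.0
```

```bash
python3 - <<'E'
from h import *
state(); s=snap('wrist','w4')
a=snap('scene','s4'); b=snap('side','sd4')
# camera bottom edge in scene/side depth
for n in (s,a,b):
    W=hol(cloud(n)); m=(W[...,2]>46)&(W[...,2]<58)&(W[...,1]>-12)&(W[...,1]<140)&(W[...,0]<95)&(W[...,0]>-30)
    q=W[m]; print(len(q),[(y,q[abs(q[:,1]-y)<6][:,0].max().round(1)) for y in range(-5,140,15) if (abs(q[:,1]-y)<6).sum()>3], q[:,1].min() if len(q) else 0)
    c=n['color'].astype(int); d=(c.max(2)<50)&(W[...,2]>95)&(W[...,2]<130)&(W[...,0]>-25)&(W[...,0]<35)&(W[...,1]<-115)&(W[...,1]>-155)
    v,u=np.nonzero(d)
    if len(u): print('knob px',u.mean(),v.mean(),len(u),hol(ray(n,u.mean(),v.mean(),.113)), W[d].mean(0), W[d].max(0))
E
```

```text
t 6.7167 tcp hol [  -4.1 -124.8  351.8] tool x yaw rel deg -0.73 zdir [ 0.005 -0.005 -1.   ] F [0.3 0.4 0.8] open 0.9998092422942456 ff 0.0
10019 [(-5, np.float64(94.6)), (10, np.float64(94.7)), (25, np.float64(95.0)), (40, np.float64(95.0)), (55, np.float64(94.6)), (70, np.float64(94.8)), (85, np.float64(95.0)), (100, np.float64(95.0)), (115, np.float64(94.6)), (130, np.float64(22.1))] -8.28391867947276
knob px 293.00219298245617 209.68311403508773 912 [   5.01768155 -134.17664141  113.        ] [   7.56377678 -133.84725179  122.0354758 ] [  17.5808149  -121.9895263   127.56882646]
638 [(-5, np.float64(94.4)), (10, np.float64(93.7)), (25, np.float64(94.2)), (40, np.float64(94.9)), (55, np.float64(93.9)), (70, np.float64(40.7)), (85, np.float64(48.9)), (100, np.float64(9.6)), (115, np.float64(76.6)), (130, np.float64(73.1))] -9.42816416114272
1134 [(10, np.float64(93.7)), (25, np.float64(94.6)), (40, np.float64(94.5)), (55, np.float64(95.0)), (70, np.float64(95.0)), (85, np.float64(93.2)), (100, np.float64(93.8)), (115, np.float64(94.8)), (130, np.float64(81.4))] 2.0455264937401103
knob px 297.22641509433964 205.32075471698113 53 [   4.16530649 -131.27193785  113.        ] [   2.05326643 -124.0312899   116.20870223] [   9.34633055 -117.79002419  123.76456555]
```

Emit:
{"op": "move_arm", "data": {"rows": [[0.009, 0.01, 0, 0, 0.088], [0, 0, 0.025, 0, 0.088], [0, 0, 0.03, 0, 0.088], [0, 0, 0.025, 0, 0.07], [0, 0, 0.012, 0, 0.07], [0, 0, 0, 0, 0.07], [0, 0, 0, 0, 0.07]]}}

```text
clock: 7.45
tool_pos: [0.4499, 0.0565, 0.2584]
eef_rot: [0.994, -0.113, -0.0, -0.0]
contact_force: [-0.3, -0.6, 0.5]
opening: 0.794
finger_force: 0.0
```

```bash
python3 -c "
from h import *
state(); snap('wrist','w5')"
```

```text
t 7.45 tcp hol [   1.6 -125.4  258.4] tool x yaw rel deg 0.24 zdir [-0.  0. -1.] F [-0.3 -0.6  0.5] open 0.7940410930324105 ff 0.0
```

View pics/w5.png

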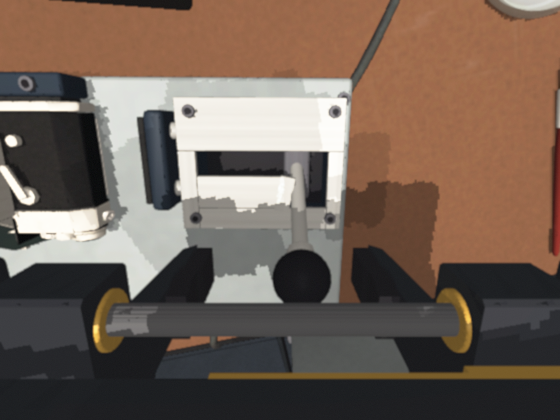

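The knob is at (301,275), about 9 mm to −y of the finger centre. I'll correct that and close.

Emit:
{"op": "move_arm", "data": {"rows": [[0.0035, 0.009, -0.001, -0.004, 0.07], [0, 0, 0, 0, 0.07], [0, 0, 0, 0, 0.05], [0, 0, 0, 0, 0.035], [0, 0, 0, 0, 0.029], [0, 0, 0, 0, 0.029]], "newtons": 8}}

```text
clock: 8.0
tool_pos: [0.4509, 0.0459, 0.26]
eef_rot: [0.994, -0.112, 0.0, -0.0]
contact_force: [0.2, 0.5, -0.0]
opening: 0.518
finger_force: 0.0
```

```bash
python3 -c "
from h import *
state()"
```

```text
t 8.0 tcp hol [   5.1 -135.5  260. ] tool x yaw rel deg 0.35 zdir [ 0.  0. -1.] F [ 0.2  0.5 -0. ] open 0.517732681632696 ff 0.0
```

Emit:
{"op": "move_arm", "data": {"rows": [[0, 0, 0, 0, 0.027], [0, 0, 0, 0, 0.02], [0, 0, 0, 0, 0.02], [0, 0, 0, 0, 0.02], [0, 0, 0, 0, 0.02], [0, 0, 0, 0, 0.02]], "newtons": 8}}

```text
clock: 8.5
tool_pos: [0.4511, 0.0468, 0.2597]
eef_rot: [0.994, -0.112, 0.0, -0.001]
contact_force: [1.0, 5.4, 0.3]
opening: 0.279
finger_force: 7.9
```

Emit:
{"op": "move_arm", "data": {"rows": [[0, 0, 0, 0, 0.02], [0, 0, 0, 0, 0.02]], "newtons": 30}}

```text
clock: 8.67
tool_pos: [0.451, 0.0468, 0.2597]
eef_rot: [0.994, -0.112, 0.0, -0.001]
contact_force: [0.4, 6.0, -0.1]
opening: 0.265
finger_force: 29.6
```

```bash
python3 -c "
from h import *
state()"
```

```text
t 8.6667 tcp hol [   5.  -134.6  259.7] tool x yaw rel deg 0.43 zdir [ 0.     0.001 -1.   ] F [ 0.4  6.  -0.1] open 0.2645923818620602 ff 29.644848257303238
```

Emit:
{"op": "move_arm", "data": {"rows": [[0, 0.0015, 0, 0, 0.02], [0, 0.0015, 0, 0, 0.02], [0, 0.0015, 0, 0, 0.02], [0, 0.001, 0, 0, 0.02], [0, 0, 0, 0, 0.02]], "newtons": 30}}

```text
clock: 9.08
tool_pos: [0.4508, 0.044, 0.2599]
eef_rot: [0.994, -0.11, 0.001, -0.003]
contact_force: [2.6, 13.2, 1.2]
opening: 0.27
finger_force: 29.6
```

```bash
python3 -c "
from h import *
state()"
```

```text
t 9.0833 tcp hol [   5.4 -137.4  259.9] tool x yaw rel deg 0.64 zdir [ 0.003  0.005 -1.   ] F [ 2.6 13.2  1.2] open 0.26979445560321497 ff 29.58614319562912
```

Emit:
{"op": "move_arm", "data": {"rows": [[0, 0.0015, 0, 0, 0.02], [0, 0, 0, 0, 0.02], [0.0047, 0, -0.0024, 0, 0.02], [0.0048, 0, -0.0021, 0, 0.02], [0.005, 0, -0.0018, 0, 0.02], [0, 0, 0, 0, 0.02]], "newtons": 30}}

```text
clock: 9.58
tool_pos: [0.4654, 0.0396, 0.2664]
eef_rot: [0.994, -0.11, 0.001, -0.003]
contact_force: [2.1, 13.4, -0.2]
opening: 0.271
finger_force: 29.6
```

```bash
python3 -c "
from h import *
state()"
```

```text
t 9.5833 tcp hol [  20.6 -138.3  266.4] tool x yaw rel deg 0.65 zdir [ 0.004  0.006 -1.   ] F [ 2.1 13.4 -0.2] open 0.2712111784808719 ff 29.599150121212006
```

Emit:
{"op": "move_arm", "data": {"rows": [[0.0051, 0, -0.0015, 0, 0.02], [0.0051, 0, -0.0012, 0, 0.02], [0.0052, 0, -0.0009, 0, 0.02], [0.0053, 0, -0.0006, 0, 0.02], [0.0053, 0, -0.0003, 0, 0.02], [0.005, 0, 0, 0, 0.02], [0, 0, 0, 0, 0.02]], "newtons": 30}}

```text
clock: 10.17
tool_pos: [0.495, 0.0332, 0.2702]
eef_rot: [0.994, -0.11, 0.0, -0.003]
contact_force: [2.2, 13.8, -2.2]
opening: 0.267
finger_force: 29.8
```

```bash
python3 -c "
from h import *
state()"
```

```text
t 10.1667 tcp hol [  50.9 -137.8  270.2] tool x yaw rel deg 0.65 zdir [ 0.001  0.006 -1.   ] F [ 2.2 13.8 -2.2] open 0.26659587075612606 ff 29.84993688762188
```

Handle is upright in the long slot, with the jaw still held (13.8 N). I'll now let the jaw forward slowly.

Emit:
{"op": "move_arm", "data": {"rows": [[0.0015, 0, 0, 0, 0.02], [0, -0.0005, 0, 0, 0.02], [0, -0.001, 0, 0, 0.02], [0, -0.0015, 0, 0, 0.02], [0, -0.0015, 0, 0, 0.02], [0, -0.0015, 0, 0, 0.02], [0, -0.0015, 0, 0, 0.02], [0, -0.0015, 0, 0, 0.02], [0, -0.0015, 0, 0, 0.02], [0, -0.0015, 0, 0, 0.02]], "newtons": 30}}

```text
clock: 11.0
tool_pos: [0.4982, 0.0444, 0.2702]
eef_rot: [0.994, -0.11, -0.0, -0.003]
contact_force: [2.0, 12.5, -2.4]
opening: 0.267
finger_force: 29.9
```

Emit:
{"op": "move_arm", "data": {"rows": [[0, -0.0015, 0, 0, 0.02], [0, -0.0015, 0, 0, 0.02], [0, -0.0015, 0, 0, 0.02], [0, -0.0015, 0, 0, 0.02], [0, -0.0015, 0, 0, 0.02], [0, -0.0015, 0, 0, 0.02], [0, -0.0015, 0, 0, 0.02], [0, -0.0015, 0, 0, 0.02], [0, -0.0015, 0, 0, 0.02], [0, -0.0015, 0, 0, 0.02]]}}

```text
clock: 11.83
tool_pos: [0.5014, 0.0586, 0.2702]
eef_rot: [0.994, -0.11, -0.0, -0.003]
contact_force: [2.1, 11.0, -3.2]
opening: 0.264
finger_force: 29.9
```

```bash
python3 -c "
from h import *
state()"
```

```text
t 11.8333 tcp hol [  51.3 -111.6  270.2] tool x yaw rel deg 0.61 zdir [ 0.     0.005 -1.   ] F [ 2.1 11.  -3.2] open 0.26385250140812244 ff 29.862944707274437
```

Emit:
{"op": "move_arm", "data": {"rows": [[0, -0.0012, 0, 0, 0.02], [0, -0.001, 0, 0, 0.02], [0, -0.001, 0, 0, 0.02], [0, -0.001, 0, 0, 0.02], [0, -0.001, 0, 0, 0.02], [0, -0.001, 0, 0, 0.02], [0, -0.001, 0, 0, 0.02], [0, -0.001, 0, 0, 0.02], [0, -0.001, 0, 0, 0.02], [0, -0.001, 0, 0, 0.02]]}}

```text
clock: 12.67
tool_pos: [0.5036, 0.0682, 0.2702]
eef_rot: [0.994, -0.11, -0.0, -0.002]
contact_force: [1.6, 9.7, -2.2]
opening: 0.27
finger_force: 29.8
```

Emit:
{"op": "move_arm", "data": {"rows": [[0, -0.001, 0, 0, 0.02], [0, -0.001, 0, 0, 0.02], [0, -0.001, 0, 0, 0.02], [0, -0.001, 0, 0, 0.02], [0, -0.001, 0, 0, 0.02], [0, -0.001, 0, 0, 0.02], [0, 0, 0, 0, 0.02]]}}

```text
clock: 13.25
tool_pos: [0.5044, 0.0711, 0.2703]
eef_rot: [0.994, -0.112, -0.001, -0.0]
contact_force: [0.3, 4.6, -2.4]
opening: 0.268
finger_force: 29.8
```

```bash
python3 -c "
from h import *
state(); snap('wrist','w6')"
```

```text
t 13.25 tcp hol [ 51.4 -98.8 270.3] tool x yaw rel deg 0.38 zdir [-0.001  0.    -1.   ] F [ 0.3  4.6 -2.4] open 0.2678930928467982 ff 29.796176254749298
```

View pics/w6.png

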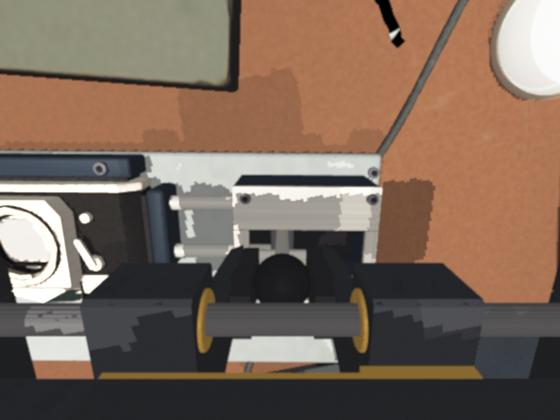

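The jaw face (160,230) has met the camera's right end, and the spring is now sliding the camera towards the fixed jaw. I'll continue gently.

Emit:
{"op": "move_arm", "data": {"rows": [[0, -0.001, 0, 0, 0.02], [0, -0.001, 0, 0, 0.02], [0, -0.001, 0, 0, 0.02], [0, -0.001, 0, 0, 0.02], [0, -0.001, 0, 0, 0.02], [0, 0, 0, 0, 0.02]]}}

```text
clock: 13.8
tool_pos: [0.5058, 0.0759, 0.2703]
eef_rot: [0.994, -0.112, -0.0, -0.0]
contact_force: [0.2, 4.5, -5.4]
opening: 0.268
finger_force: 30.1
```

```bash
python3 -c "
from h import *
state()"
```

```text
t 13.8 tcp hol [ 51.6 -93.7 270.3] tool x yaw rel deg 0.37 zdir [-0.  0. -1.] F [ 0.2  4.5 -5.4] open 0.26838088159183177 ff 30.057098865509033
```

Emit:
{"op": "move_arm", "data": {"rows": [[0, -0.001, 0, 0, 0.02], [0, -0.001, 0, 0, 0.02], [0, 0, 0, 0, 0.02]]}}

```text
clock: 14.05
tool_pos: [0.506, 0.0766, 0.2704]
eef_rot: [0.994, -0.113, -0.0, 0.001]
contact_force: [-1.0, 1.5, -4.4]
opening: 0.267
finger_force: 30.0
```

```bash
python3 -c "
from h import *
state()"
```

```text
t 14.05 tcp hol [ 51.7 -93.  270.4] tool x yaw rel deg 0.29 zdir [-0.001 -0.001 -1.   ] F [-1.   1.5 -4.4] open 0.26669921333047725 ff 30.0450798869133
```

Emit:
{"op": "move_arm", "data": {"rows": [[0.001, -0.0003, 0.0005, 0, 0.02], [0, 0, 0, 0, 0.027], [0, 0, 0, 0, 0.03], [0, 0, 0, 0, 0.034], [0, 0, 0, 0, 0.04], [0, 0, 0, 0, 0.05], [0, 0, 0, 0, 0.06], [0, 0, 0, 0, 0.06]], "newtons": 10}}

```text
clock: 14.72
tool_pos: [0.5074, 0.0775, 0.2701]
eef_rot: [0.994, -0.112, 0.0, -0.0]
contact_force: [-1.1, 0.2, -1.2]
opening: 0.654
finger_force: 0.0
```

```bash
python3 -c "
from h import *
state()"
```

```text
t 14.7167 tcp hol [ 52.9 -91.9 270.1] tool x yaw rel deg 0.34 zdir [ 0.  0. -1.] F [-1.1  0.2 -1.2] open 0.6539387456393421 ff 0.0
```

Released. Now I'll lift straight up, move to view the camera, and check.

Emit:
{"op": "move_arm", "data": {"rows": [[0, 0, -0.01, 0, 0.06], [0, 0, -0.03, 0, 0.06], [0, 0, -0.035, 0, 0.06], [0, 0, -0.035, 0, 0.06], [-0.025, -0.025, 0, 0, 0.06], [-0.025, -0.025, 0, 0, 0.06], [-0.025, -0.025, 0, 0, 0.06], [-0.025, -0.025, 0, 0, 0.06], [0, 0, 0, 0, 0.06], [0, 0, 0, 0, 0.06]]}}

```text
clock: 15.55
tool_pos: [0.431, 0.1992, 0.3805]
eef_rot: [0.994, -0.11, -0.0, -0.0]
contact_force: [0.0, -0.7, 0.2]
opening: 0.68
finger_force: 0.0
```

```bash
python3 - <<'E'
from h import *
state(); s=snap('wrist','w7')
for h in [(80,0,48),(80,116,48),(80,0,54),(80,146,54),(80,73,54),(53,-93,124),(46,0,38)]: print(h,np.round(pix(s,wor(h)),1))
E
```

```text
t 15.55 tcp hol [-49.4   9.2 380.5] tool x yaw rel deg 0.64 zdir [-0.     0.001 -1.   ] F [ 0.  -0.7  0.2] open 0.6802301229103063 ff 0.0
(80, 0, 48) [293.7  51.1]
(80, 116, 48) [164.8  49.7]
(80, 0, 54) [293.9  49.7]
(80, 146, 54) [128.3  47.9]
(80, 73, 54) [211.1  48.8]
(53, -93, 124) [430.9  72.6]
(46, 0, 38) [292.6  92.1]
```

View pics/w7.png

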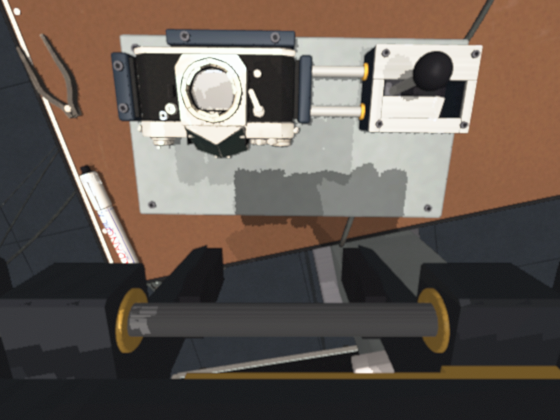

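The camera lies clamped between the jaws: fixed at x≈125, sprung at x≈305. Its plate sits along the stop at row ~48, and the knob is upright at (434,71). I'll take one enlarged check that it is flush.

```bash
python3 -c "
import cv2
a=cv2.imread('pics/w7.png')[20:155,105:320]; cv2.imwrite('pics/w7c.png',cv2.resize(a,None,fx=3.7,fy=3.7,interpolation=cv2.INTER_NEAREST))"
```

```text
(no output)
```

View pics/w7c.png

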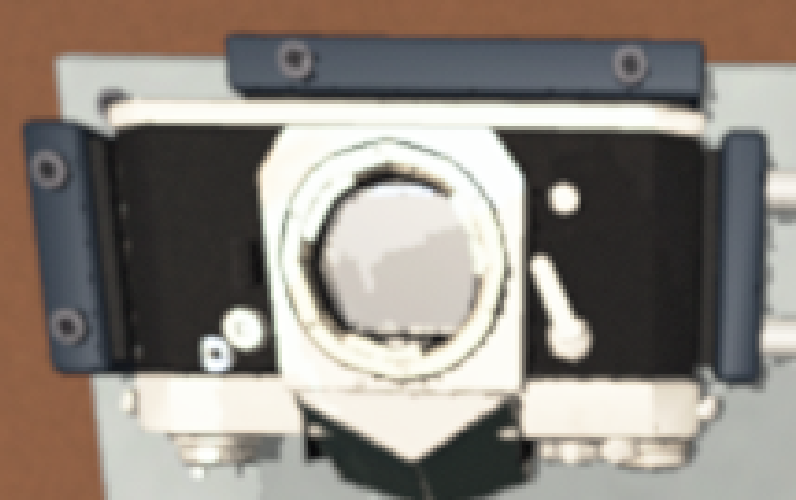

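```bash
python3 - <<'E'
from h import *
s=dict(np.load('pics/w7.npz')); g=cv2.cvtColor(s['color'],cv2.COLOR_RGB2GRAY).astype(float)
def edge(cols,r0,r1,sign):
    out=[]
    for u in cols:
        d=sign*np.diff(cv2.GaussianBlur(g,(1,3),0)[r0:r1,u]); k=d.argmax()
        w=np.clip(d[max(0,k-1):k+2],0,None); out.append((u,r0+.5+(np.arange(max(0,k-1),max(0,k-1)+len(w))*w).sum()/w.sum()))
    return np.array(out)
def fit(e,z,n):
    P=np.array([hol(ray(s,u,v,z)) for u,v in e]); c=np.polyfit(P[:,1],P[:,0],1)
    rr=P[:,0]-np.polyval(c,P[:,1]); k=abs(rr)<1.5; c=np.polyfit(P[k,1],P[k,0],1)
    print(n,'angle deg',np.degrees(np.arctan(c[0])).round(2),'x at y=0,116:',np.polyval(c,[0,116]).round(1),k.sum())
fit(edge(range(175,290,3),43,53,1),.054,'plate over stop top edge')
fit(edge(range(140,294,3),50,60,-1),.054,'plate lower (white->black)')
fit(edge(range(175,290,3),24,38,-1),.048,'stop far edge')
fit(edge(range(175,290,3),38,48,1),.048,'stop near edge')
fit(edge(range(160,430,3),205,222,-1),.022,'bed near edge')
E
```

```text
plate over stop top edge angle deg 0.19 x at y=0,116: [81.3 81.7] 39
plate lower (white->black) angle deg 0.3 x at y=0,116: [75.7 76.3] 34
stop far edge angle deg 0.11 x at y=0,116: [97.3 97.5] 37
stop near edge angle deg -0.37 x at y=0,116: [83.7 83. ] 39
bed near edge angle deg 0.17 x at y=0,116: [-82.3 -82. ] 88
```

```bash
python3 - <<'E'
from h import *
for n,cols,ra,rb in (('w3',range(150,430,4),(38,56),(30,44)),('w7',range(175,290,3),(43,53),(38,48))):
    s=dict(np.load(f'pics/{n}.npz')); g=cv2.cvtColor(s['color'],cv2.COLOR_RGB2GRAY).astype(float)
    K=s['mtx']
    pl=[];st=[]
    for u in cols:
        c=g[:,u]; 
        k=ra[0]+np.diff(c[ra[0]:ra[1]]).argmax()+.5; pl.append(hol(ray(s,u,k,.054)))
        k=rb[0]+np.abs(np.diff(c[rb[0]:k.__int__()-1])).argmax()+.5; st.append(hol(ray(s,u,k,.048)))
    pl=np.array(pl);st=np.array(st)
    for nm,q in(('plate',pl),('stop',st)): print(n,nm,np.median(q[:,0]).round(2),[np.median(t[:,0]).round(2) for t in np.array_split(q,4)])
s=dict(np.load('pics/w3.npz')); g=cv2.cvtColor(s['color'],cv2.COLOR_RGB2GRAY); print(g[28:60,[170,290,410]].T)
s=dict(np.load('pics/w7.npz')); g=cv2.cvtColor(s['color'],cv2.COLOR_RGB2GRAY); print(g[36:56,[180,230,285]].T)
E
```

```text
w3 plate 81.01 [np.float64(80.62), np.float64(80.69), np.float64(81.05), np.float64(81.1)]
w3 stop 83.55 [np.float64(83.46), np.float64(83.52), np.float64(83.57), np.float64(83.61)]
w7 plate 81.51 [np.float64(81.62), np.float64(81.48), np.float64(81.33), np.float64(81.53)]
w7 stop 85.34 [np.float64(85.32), np.float64(85.51), np.float64(84.99), np.float64(85.25)]
[[ 69  72  71  65  54  42  39  39  34  25  23  32  42  47  53  82 126 178
  224 238 239 238 238 238 239 239 239 239 240 238 206 121]
 [ 67  66  66  65  60  54  47  43  36  31  23  25  37  44  47  74 125 173
  206 220 221 220 220 220 220 220 220 220 220 217 183 118]
 [ 60  62  62  63  59  55  51  46  42  33  26  26  35  45  54  88 135 184
  222 235 238 238 237 237 237 237 237 237 237 235 217 155]]
[[114 113 106  99  95  95  86  65  42  45 102 194 247 253 253 253 241 154
   88 121]
 [ 94  96  98  97  99 101 100  87  61  38  64 146 233 254 253 253 252 243
  241 253]
 [ 96  99 100 101 104 106 108 103  84  57  36  61 122 187 230 243 248 250
  234 148]]
```

```bash
python3 -c "
from h import *
state(); print(r.finish_job())"
```

```text
t 15.6 tcp hol [-48.    7.8 380.6] tool x yaw rel deg 0.43 zdir [ 0.001  0.    -1.   ] F [ 0.5  0.  -0.4] open 0.6785692830223942 ff 0.0
the job is handed in; nothing more can be done
None
```

The job is handed in at 15.6 s: the camera lies square against the back stop to within about 0.1–0.2° and is clamped, the jaw came forward under control, the handle stands in the long slot, and the arm went near none of the loose tools.

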